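Set the viewing lamp and present a chromatography plate to it

ROBOT

A 7-joint arm with a two-finger parallel gripper is mounted at the origin on the work surface. World frame = base frame: x ahead of the robot, y to its left, z up, the work surface at z = 0. Lengths are in m, angles in rad, forces in N, time in s.
With the tool pointing down it reaches from about 0.425 to 1.025 m from the base axis. Payload 9.4 kg.
Tool frame: the origin (TCP) lies at the very end of the fingers, on their centre line; the grasp point (between the pads) lies grip_depth behind it (grip_depth is the distance from the TCP to the grasp point, in m); z points along the fingers, y is the line along which they close (so a half turn about z gives the same grasp; the last joint's range is limited). The gripper opens to 85 mm and grips with 20 to 120 N. Pads are 22 mm wide; open, the fingers measure 114 mm over their backs; the gripper's body (76 mm by 85 mm) begins 54 mm behind the grasp point. The pads swing forward as they close: fully open they stand 13 mm farther back than shut.
Start: joints at [1.05, 0.599, -0.003, 1.599, 0.002, 0.943, -0.08], TCP at [0.311, -0.655, 0.201] pointing down, gripper open.
Joint ranges: [-2.57, 2.57], [-0.35, 1.97], [-1.29, 1.29], [0.11, 2.56], [-1.05, 4.19], [0.11, 1.86], [-2.63, 2.63]. Speed limits (rad/s): [2.22, 2.22, 3.01, 3.01, 3.14, 3.14, 3.14].

INTERFACE

Orientations are given as a rotation vector (axis times angle).
In Python, from workcell import move_pose, move_straight, move_j, grip, pause, ik, read_state, snapshot, camera_info, PlanningError, hand_in, grip_depth gives the robot as it stands. Calls block until the motion is done:
- move_pose(position, orientation): joint-space move of the TCP to a pose.
- move_straight(position, rotation=None, v=0.15, force_limit=None): straight line of the TCP; rotation=None keeps the orientation; v is the mean speed in m/s. With force_limit (N) it stops when the force on the tool has changed by that much, and returns True; else False.
- move_j(angles): joint-space move.
- grip(opening, grip_force=None): finger opening in m; grip_force is the grip in N (None keeps the last); returns when the fingers have stopped.
- pause(seconds).
- ik(position, orientation): joint angles nearest the present ones, or None.
- read_state(): the state.
- snapshot(name): name is "scene" or "top" or "wrist"; returns the picture (420x560x3 uint8, red, green, blue); there is no depth.
- camera_info(name): a dict with "K" (3x3 intrinsics, pixels), "R" (3x3) and "t" (3): a world point X has camera coordinates R X + t; the wrist camera has in their place "mount" (4x4, takes a point from camera to tool coordinates, whose origin is the TCP and whose axes are the flange's). Camera axes: x right, y down, z forward; pixel columns grow to the right and rows downward; lengths in m; the calibration is good to about 2 mm. A picture is of the moment at which its call begins: read the wrist's pose just before it. camera_info takes no time and is no camera call.
A pose or a line that the arm cannot do raises PlanningError and nothing moves.
- hand_in(): hands the job in, once; it reports no verdict.
The state is a dict: "t": time; "q": joint angles; "joint_vel": joint speeds; "joint_efforts": joint torques, N m; "tcp_pos": TCP position; "ee_rot": TCP orientation; "contact_force": force on the tool from outside, world axes, zero at the start; "wrist_torque": the same for the moment, N m; "grip_width": finger opening in m.
Only numpy, scipy, OpenCV 4.12 (cv2) and the standard library are available. Lean on these libraries where they do the work, as an engineer would, in place of code of your own. Each camera call takes 0.05 s, during which the arm holds its last target. There are 200 camera calls.

TASK

First turn the viewing lamp's dial clockwise until its pointer stands at the long index mark. Then lift the glass plate off the drying stand by its frosted end (the one with the small corner notch), and finish while holding it label up about 5 cm above the lamp's sloping window and parallel to it, the middle of its clear part over the window's middle and the frosted end pointing up the slope. Do not drop the plate or rest it on anything, and leave the bottle, beaker and jar where they stand.

Things in the scene. Friction and masses are not known exactly. Their poses are not given: they have to be found in the camera images.
- dial (a joint): Angle (rad) of the lamp's dial: 0 = pointer towards the lamp's front edge, grows clockwise seen from above, stop at 2.6. The long broad white index mark on the console is at 1.45, so that the pointer at the mark points nearly to the lamp's left, towards the window; the small ticks are 0.29 apart. Light friction (about 0.04 N m), stays where it is left. Starts between 0.1 and 0.7.
- dial_grip (a point): Point on the dial's vertical axis at the height to grip, 112 mm above the bench. The dial is a black bar knob: a bar 42 mm long, 14 mm wide, 32 mm high (its top is 7 mm above this point, its foot 25 mm below it) on a disc of 44 mm diameter. Pinch the bar across its 14 mm width. The axes turn with the dial: x along the bar, the end at -x carries the white pointer line; z up.
- lamp: The viewing lamp, fixed to the bench: grey base plate 190 (x) x 290 (y) x 20 mm with a sloping light panel (150 x 150 x 20 mm) on its left (+y) half, low edge at the front, highest edge 105 mm above the bench, and a grey console 130 x 100 mm, 75 mm high, with the dial on its right half. Origin under the base plate's centre; x to its back, y to its left, z up; its front (-x) faces roughly to the robot.
- window: The square white lit window, 84 x 84 mm, on the lamp's sloping panel. Origin at the window's centre on its surface, 79 mm above the bench; x points up the slope (20 degrees, 0.35 rad, from level), z square out of the window (up and to the front), y to the lamp's left.
- stand: Drying stand, fixed to the bench: round steel foot of 90 mm diameter, 8 mm thick; a thin post of 16 mm diameter; a black round rubber top of 46 mm diameter whose upper face is 50 mm above the bench. Origin under the centre of the foot. The plate lies flat on its top, label up, both ends overhanging.
- plate: Glass plate 110 x 44 x 5 mm, about 60 g, loose, lying level on the stand. Origin at the middle of its underside; x along its length towards the frosted end, y across, z out of the label face. The clear part is x = -55 to 23 mm, the frosted end x = 23 to 55 mm, where the small paper label (18 x 24 mm) is on the upper face; the corner at +x, +y is cut out as a square notch of 10 x 10 mm. Hold it across its 44 mm width, between x = 23 and 50 mm.
- plate_frost (a point): Point in the middle of the frosted end and of the thickness: 38 mm from the plate's origin along +x, 2.5 mm up. Axes as the plate's.
- plate_clear (a point): Point in the middle of the clear part and of the thickness: 20 mm from the plate's origin along -x, 2.5 mm up. Axes as the plate's.
- reagent: Bystander: amber reagent bottle, 60 mm diameter, 120 mm high, standing. Origin under its centre.
- beaker: Bystander: empty glass beaker, 66 mm diameter, 85 mm high, standing. Origin under its centre.
- jar: Bystander: white screw-top jar, 56 mm diameter, 70 mm high, standing. Origin under its centre.
Not all that is in view belongs to the job. What is meant by the plate is not blue or purple, and is the smaller of those in its own colour.

How it is judged:
On the way, in this order (a step that is already met when the one before it is completed fails the run):
1. the dial's pointer is at the index mark (1.45 rad, 0.14 either way) (value of joint dial between 1.31 and 1.59 rad), for 0.2 s.
2. the plate is lifted clear of the stand, held by its frosted end (contact force between the fingers and plate above 1 N and x of the grasp point in the frame of plate above 0.02 m and contact force between plate and lamp below 0.1 N and contact force between plate and stand below 0.1 N and height (world z) of plate above 0.062 m), for 0.2 s.
At the end, for the whole second after the job is handed in: Dial at 1.45 +-0.14 rad. Plate held still by its frosted end (grasp over 20 mm from its middle), off lamp and stand, label up, within 0.22 rad of parallel to the window, clear middle 25-85 mm out and within 25 mm of centre each way, frosted middle over 35 mm upslope of the centre (all of step 1 and contact force between the fingers and plate above 1 N and x of the grasp point in the frame of plate above 0.02 m and contact force between plate and lamp below 0.1 N and contact force between plate and stand below 0.1 N and x of plate_clear in the frame of window between -0.025 and 0.025 m and y of plate_clear in the frame of window between -0.025 and 0.025 m and z of plate_clear in the frame of window between 0.025 and 0.085 m and x of plate_frost in the frame of window above 0.035 m and angle between the z axis of plate and the z axis of window, either way round below 0.22 rad and angle between plate's own z axis and vertical below 0.9 rad and linear speed of plate below 0.03 m/s); the arm keeps its last pose, push and grip.
It fails at once if the plate falls (its origin under 25 mm above the bench) (height (world z) of plate below 0.025 m).
It fails at once if the reagent is pushed more than 30 mm (distance of reagent from where it was at the start of the episode above 0.03 m).
It fails at once if the beaker is pushed more than 30 mm (distance of beaker from where it was at the start of the episode above 0.03 m).
It fails at once if the jar is pushed more than 30 mm (distance of jar from where it was at the start of the episode above 0.03 m).
It also fails if it takes over 53 s, if anything falls off the work surface, if the arm or the gripper's body presses on something with over 40 N, if the wrist force passes 120 N, or if a joint passes its speed limit or range.

## Working session

There is one attempt and no reset: what is moved stays moved. The work goes in short steps, each a Python script; the robot and the scene stay as the last script left them, time stands still between calls to the robot, and variables do not carry over. Pictures are saved under pics/ and viewed, on a budget of 10 in all, crops included, one or two more only if the job needs it, and the job is handed in when it is done.

```bash
ls; mkdir -p pics; python3 - <<'E'
from workcell import *
import workcell,cv2,numpy as np
np.set_printoptions(precision=4,suppress=True)
for n in("scene","top"):
    cv2.imwrite(f"pics/{n}0.png",snapshot(n)[:,:,::-1])
    c=camera_info(n);print(n,c["K"],c["R"],c["t"])
print(camera_info("wrist"),grip_depth,read_state())
E
```

```text
pics
scene [[413.978    0.     280.5571]
 [  0.     413.978  219.32  ]
 [  0.       0.       1.    ]] [[-0.5288  0.8486 -0.0159]
 [ 0.4968  0.2943 -0.8165]
 [-0.6882 -0.4396 -0.5772]] [ 0.3616 -0.187   1.3654]
top [[497.5131   0.     279.1756]
 [  0.     497.5131 208.1875]
 [  0.       0.       1.    ]] [[-0.0009 -0.9999  0.0141]
 [-0.9995  0.0005 -0.0301]
 [ 0.0301 -0.0141 -0.9994]] [-0.0831  0.5505  1.3294]
{'K': array([[308.4079,   0.    , 280.5733],
       [  0.    , 308.4079, 210.4663],
       [  0.    ,   0.    ,   1.    ]]), 'mount': array([[ 0.0002, -0.9473, -0.3204,  0.0823],
       [ 1.    , -0.0001,  0.0009,  0.0002],
       [-0.0009, -0.3204,  0.9473, -0.1725],
       [ 0.    ,  0.    ,  0.    ,  1.    ]])} 0.0187 {'t': 0.1, 'q': array([ 1.0503,  0.6   , -0.0025,  1.6001,  0.0018,  0.9429, -0.0798]), 'joint_vel': array([-0.0002, -0.001 , -0.0004, -0.0025,  0.0012,  0.0019, -0.0001]), 'joint_efforts': array([  0.0064, -77.7995,   1.5702, -25.8624,   0.0127,   0.0056,
        -0.    ]), 'tcp_pos': array([ 0.3111, -0.6544,  0.2001]), 'ee_rot': array([-3.0633, -0.6913,  0.0007]), 'contact_force': array([ 0.2994, -0.1995, -0.2582]), 'wrist_torque': array([-0.0099, -0.0217, -0.0473]), 'grip_width': 0.08565845885670112}
```

View pics/top0.png

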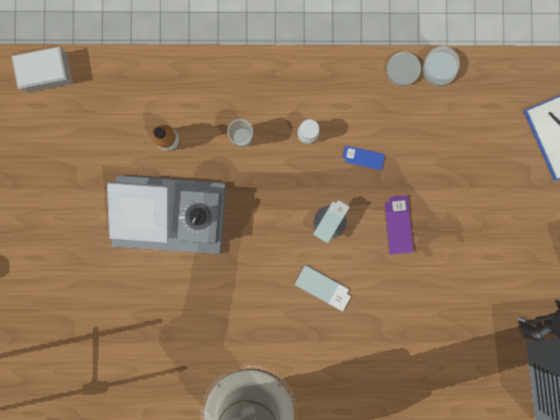

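View pics/scene0.png

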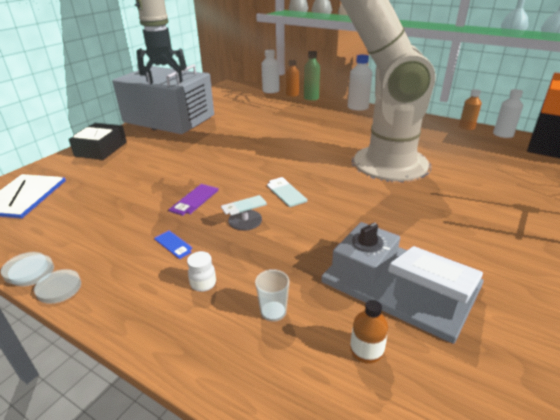

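```bash
cat > h.py <<'E'
from workcell import *
import cv2,numpy as np
from scipy.spatial.transform import Rotation as Ro
np.set_printoptions(precision=4,suppress=True)
def rot(yax,z=(0,0,-1)):
    "rotvec for tool z along z, closing direction yax"
    z=np.array(z,float);z/=np.linalg.norm(z);y=np.array(yax,float);y-=z*(y@z);y/=np.linalg.norm(y)
    return Ro.from_matrix(np.c_[np.cross(y,z),y,z]).as_rotvec()
def yaw(a): return rot((np.cos(a),np.sin(a),0))
def view(n,st=None):
    "K, camera centre, camera->world rotation"
    c=camera_info(n)
    if n!="wrist": return c["K"],-c["R"].T@c["t"],c["R"].T
    R=Ro.from_rotvec(st["ee_rot"]).as_matrix();m=c["mount"]
    return c["K"],R@m[:3,3]+st["tcp_pos"],R@m[:3,:3]
def ray(v,uv): 
    d=v[2]@np.linalg.solve(v[0],[uv[0],uv[1],1.]);return v[1],d/np.linalg.norm(d)
def onplane(v,uv,z):
    o,d=ray(v,uv);return o+d*(z-o[2])/d[2]
def tri(rays):
    A=0;b=0
    for o,d in rays: P=np.eye(3)-np.outer(d,d);A=A+P;b=b+P@o
    X=np.linalg.solve(A,b);return X,[np.linalg.norm(np.cross(X-o,d)) for o,d in rays]
def shot(name):
    st=read_state();im=snapshot("wrist")[:,:,::-1].copy();cv2.imwrite(f"pics/{name}.png",im)
    np.savez(f"pics/{name}.npz",tcp_pos=st["tcp_pos"],ee_rot=st["ee_rot"]);return im
def wv(name): return view("wrist",np.load(f"pics/{name}.npz"))
E
python3 - <<'E'
from h import *
v=view("top")
for n,uv,z in [("plate",(331,221),.055),("frost",(340,207),.055),("dial",(198,216),.12),("window",(139,213),.079),("bottle",(160,132),.12),("beaker",(240,132),.05),("jar",(308,130),.07),("basefl",(110,250),0.02),("basefr",(221,252),.02)]: print(n,onplane(v,uv,z))
s=read_state();print(Ro.from_rotvec(s["ee_rot"]).as_matrix())
for p in [(.53,-.11,.3),(.55,.16,.32),(.5,.16,.32)]:
  for a in np.arange(-180,180,30): 
    q=ik(p,yaw(np.radians(a))); print(p,a,q)
E
```

```text
plate [ 0.5157 -0.2175  0.055 ]
frost [ 0.5521 -0.2411  0.055 ]
dial [0.528  0.1178 0.12  ]
window [0.5363 0.2733 0.079 ]
bottle [0.7355 0.2122 0.12  ]
beaker [0.7487 0.0194 0.05  ]
jar [ 0.7505 -0.1572  0.07  ]
basefl [0.4396 0.3648 0.02  ]
basefr [0.4338 0.0713 0.02  ]
[[ 0.9031  0.4295 -0.0007]
 [ 0.4295 -0.9031  0.0012]
 [-0.0001 -0.0014 -1.    ]]
(0.53, -0.11, 0.3) -180 [-0.6666  0.4478  1.1285  1.9391 -0.468   1.0501 -2.4749]
(0.53, -0.11, 0.3) -150 [-0.1121  0.2745  0.2744  1.912  -0.0894  0.9668 -2.4146]
(0.53, -0.11, 0.3) -120 [ 0.0056  0.2707  0.1214  1.9052 -0.0393  0.9679 -1.9495]
(0.53, -0.11, 0.3) -90 [ 0.1239  0.272  -0.031   1.8983  0.0101  0.9715 -1.4824]
(0.53, -0.11, 0.3) -60 [ 0.2493  0.2787 -0.1926  1.8908  0.0635  0.9779 -1.0187]
(0.53, -0.11, 0.3) -30 [ 0.3468  0.2879 -0.3192  1.8851  0.1071  0.9851 -0.5431]
(0.53, -0.11, 0.3) 0 [ 0.4393  0.3003 -0.4413  1.8797  0.1513  0.9941 -0.0675]
(0.53, -0.11, 0.3) 30 [ 0.5264  0.3161 -0.5589  1.8748  0.1965  1.0051  0.4074]
(0.53, -0.11, 0.3) 60 [ 0.6066  0.335  -0.6706  1.8704  0.2424  1.0183  0.8818]
(0.53, -0.11, 0.3)
[... 1451 characters left out ...]
32) -90 [-0.0713  0.2586 -0.4371  1.8837  0.1269  1.0263 -2.1323]
(0.5, 0.16, 0.32) -60 [-0.006   0.2687 -0.5221  1.8801  0.1548  1.0325 -1.6395]
(0.5, 0.16, 0.32) -30 [ 0.0392  0.277  -0.5819  1.8777  0.1754  1.0375 -1.1384]
(0.5, 0.16, 0.32) 0 [ 0.0528  0.2797 -0.6001  1.8769  0.1819  1.0392 -0.6219]
(0.5, 0.16, 0.32) 30 [ 0.1477  0.3022 -0.73    1.872   0.2304  1.053  -0.1513]
(0.5, 0.16, 0.32) 60 [ 0.2646  0.3412 -0.901   1.8662  0.3024  1.078   0.2934]
(0.5, 0.16, 0.32) 90 [ 0.3757  0.399  -1.0847  1.8611  0.392   1.1178  0.7174]
(0.5, 0.16, 0.32) 120 [ 0.3799  0.4018 -1.0923  1.8609  0.396   1.1198  1.2365]
(0.5, 0.16, 0.32) 150 [ 0.3799  0.4018 -1.0923  1.8609  0.396   1.1198  1.7601]
```

```bash
python3 - <<'E'
from h import *
o=yaw(-np.pi/2); ims=[]
for n,p in [("p1",(.46,-.29,.25)),("p2",(.46,-.17,.25)),("l1",(.46,.14,.30)),("l2",(.46,.25,.30))]:
    move_pose(p,o); ims.append(shot(n))
print(read_state()["t"],read_state()["tcp_pos"])
cv2.imwrite("pics/mont.png",cv2.resize(np.vstack([np.hstack(ims[:2]),np.hstack(ims[2:])]),(800,600),interpolation=cv2.INTER_AREA))
E
```

```text
4.0417 [0.4604 0.2487 0.2996]
```

View pics/mont.png

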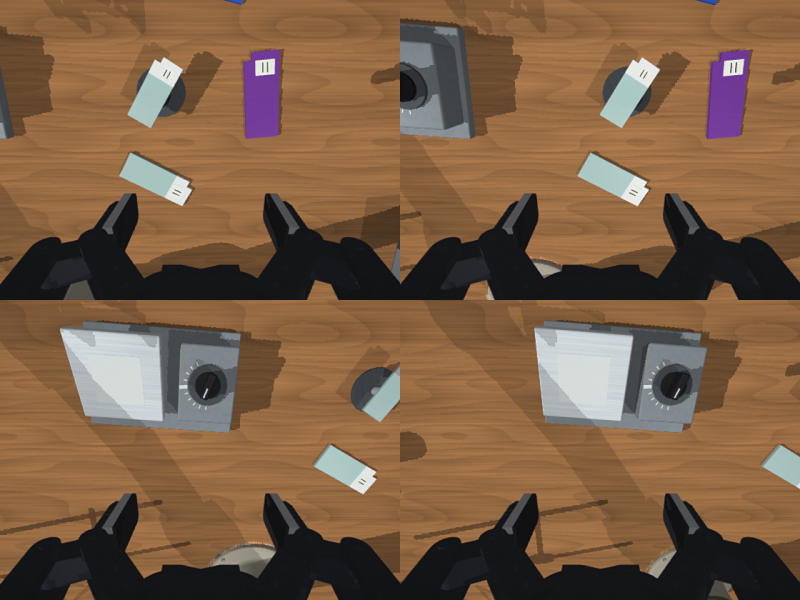

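```bash
cat > m.py <<'E'
from h import *
def plate_box(im,seed):
    hsv=cv2.cvtColor(im,cv2.COLOR_BGR2HSV)
    m=((hsv[...,2]>140)&((hsv[...,1]<70)|((hsv[...,0]>60)&(hsv[...,0]<110)))).astype(np.uint8)
    m=cv2.morphologyEx(m,cv2.MORPH_CLOSE,np.ones((5,5)))
    _,lab=cv2.connectedComponents(m); c=max(cv2.findContours((lab==lab[seed[1],seed[0]]).astype(np.uint8),0,1)[0],key=cv2.contourArea)
    return cv2.boxPoints(cv2.minAreaRect(c)),c
E
python3 - <<'E'
from m import *
B=[];out=[]
for n,s in(("p1",(210,145)),("p2",(312,145))):
    im=cv2.imread(f"pics/{n}.png");b,c=plate_box(im,s)
    b=b[np.argsort(np.arctan2(*(b-b.mean(0)).T[::-1]))];B.append(b);print(n,b)
    cv2.polylines(im,[b.astype(int)],True,(0,0,255),1);x,y=b.mean(0).astype(int);out.append(cv2.resize(im[y-65:y+65,x-65:x+65],(390,390),interpolation=cv2.INTER_NEAREST))
V=[wv("p1"),wv("p2")]
for a,b in zip(*B): print(tri([ray(V[0],a),ray(V[1],b)]))
print("centre",tri([ray(V[i],B[i].mean(0)) for i in(0,1)]))
cv2.imwrite("pics/pl.png",np.hstack(out))
l=[cv2.imread("pics/l1.png")[20:190,80:340],cv2.imread("pics/l2.png")[20:190,180:440]]
cv2.imwrite("pics/lamp.png",cv2.resize(np.vstack([l[0],l[1]]),None,fx=1.75,fy=1.75,interpolation=cv2.INTER_CUBIC))
# dial: dark disc
for n,s,off in(("l1",(288,118),0),("l2",(388,118),0)):
    im=cv2.imread(f"pics/{n}.png");g=cv2.cvtColor(im,cv2.COLOR_BGR2GRAY)
    w=g[s[1]-35:s[1]+35,s[0]-35:s[0]+35]; print(n); m=(w<60).astype(np.uint8)
    for c in cv2.findContours(m,0,1)[0]:
        if cv2.contourArea(c)>100: print("dark",cv2.contourArea(c),np.array(cv2.minEnclosingCircle(c)[0])+s-35,cv2.minEnclosingCircle(c)[1],cv2.minAreaRect(c))
E
```

```text
p1 [[220.5708  74.8333]
 [256.9602  94.7727]
 [210.7717 179.0667]
 [174.3823 159.1273]]
p2 [[330.8089  74.6246]
 [364.2505  96.5707]
 [309.3352 180.2512]
 [275.8935 158.3051]]
(array([ 0.5752, -0.2259,  0.054 ]), [np.float64(0.0002905853821581759), np.float64(0.00029058538215787197)])
(array([ 0.5537, -0.2651,  0.0519]), [np.float64(0.000744635819540471), np.float64(0.0007446358195406814)])
(array([ 0.4572, -0.2061,  0.052 ]), [np.float64(0.0005895656025662473), np.float64(0.0005895656025662012)])
(array([ 0.4832, -0.1652,  0.0547]), [np.float64(0.0005979384480120372), np.float64(0.0005979384480120323)])
centre (array([ 0.5195, -0.2165,  0.0531]), [np.float64(0.00011120588567675395), np.float64(0.00011120588567682919)])
l1
dark 1405.0 [294.5 117.5] 24.300304412841797 ((41.59434127807617, 35.33018493652344), (38.04887008666992, 45.741065979003906), 74.05460357666016)
l2
dark 1368.5 [385.7239 116.2761] 23.819761276245117 ((33.307701110839844, 36.46154022216797), (39.19497299194336, 45.39670944213867), 82.87498474121094)
```

View pics/pl.png

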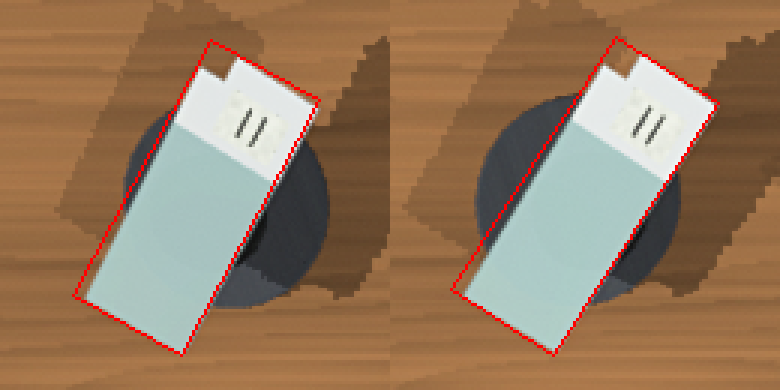

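View pics/lamp.png

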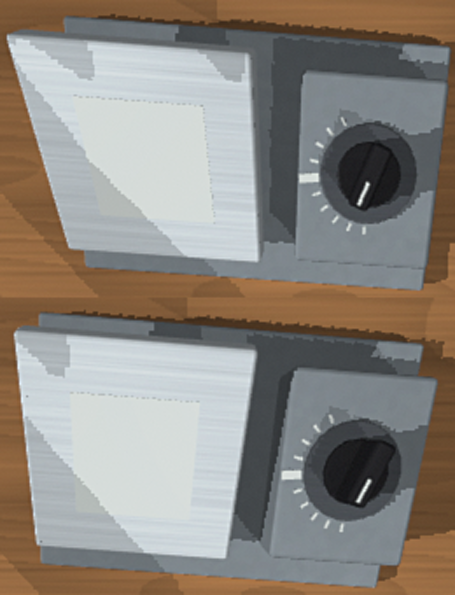

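```bash
python3 - <<'E'
from m import *
def T(a,b,va,vb): return tri([ray(va,a),ray(vb,b)])
V=[wv("p1"),wv("p2")];P={}
for n,a,b in[("LL",(88,293),(76,293)),("LR",(183,354),(165,354)),("UR",(319,103),(328,104)),("fL",(175,122),(184,122)),("fR",(272,181),(274,181)),("n1",(200,68),(213,66)),("n2",(222,80),(236,79)),("n3",(236,58),(248,56))]:
    X,e=T(np.array(a)/3+(149.67,60.67),np.array(b)/3+(254.67,61.67),*V);P[n]=X;print(n,X,e[0])
zt=np.mean([P[k][2] for k in P]);print("z",zt)
# known plate xy of the features -> 2D fit
M={"LL":(-55,22),"LR":(-55,-22),"UR":(55,-22),"fL":(23,22),"fR":(23,-22),"n1":(45,22),"n2":(45,12),"n3":(55,12)}
A=np.array([M[k] for k in M])/1e3;Bq=np.array([P[k][:2] for k in M])
def fit(A,B):
    a=A@[1,1j];b=B@[1,1j];r=np.vdot(a-a.mean(),b-b.mean());r/=abs(r);o=b.mean()-r*a.mean();res=abs(o+r*a-b)
    return o,np.angle(r),res
print("plate",fit(A,Bq))
V=[wv("l1"),wv("l2")]
def L(a,b): return T(np.array(a)/1.75+(79.8,19.8),(np.array(b)-(0,297.5))/1.75+(179.8,19.8),*V)
W=[]
for n,a,b in[("wUL",(75,96),(70,393)),("wUR",(203,105),(200,402)),("wLR",(214,221),(192,518)),("wLL",(97,213),(76,513)),("dial",(369.5,177.5),(372,476)),("ptr_in",(369,183),(371,481)),("ptr_out",(361,206),(360,502)),("mark_o",(300,178),(283,475)),("mark_i",(318,177),(300,475)),("cUL",(305,72),(297,370)),("cUR",(446,84),(436,380)),("cLL",(297,258),(272,553)),("cLR",(423,268),(402,563))]:
    X,e=L(a,b);print(n,X,e[0]); W.append(X)
W=np.array(W[:4]);c=W.mean(0);x=(W[0]+W[1]-W[2]-W[3])/2;y=(W[0]+W[3]-W[1]-W[2])/2
print("win",c,np.linalg.norm(x),np.linalg.norm(y),x/np.linalg.norm(x),y/np.linalg.norm(y))
E
```

```text
LL [ 0.4828 -0.1701  0.0527] 0.00047235234751488513
LR [ 0.4581 -0.2063  0.0534] 0.0004739653805855546
UR [ 0.5537 -0.2642  0.0543] 0.0004956440807869972
fL [ 0.5471 -0.2105  0.0561] 0.0003618836616795397
fR [ 0.5259 -0.2457  0.0555] 0.00036713453248896023
n1 [ 0.5663 -0.2207  0.0541] 8.992456997869351e-06
n2 [ 0.5619 -0.229   0.0567] 0.00015839811219610142
n3 [ 0.5699 -0.2338  0.0518] 1.8922551739592818e-05
z 0.05433516392911679
plate (np.complex128(0.5171035806168568-0.21632337765668042j), np.float64(-0.5424028162696906), array([0.0017, 0.0007, 0.0011, 0.0015, 0.0014, 0.0007, 0.0003, 0.0008]))
wUL [0.5773 0.3187 0.0868] 0.00018298107107671448
wUR [0.5713 0.2336 0.0932] 8.903333352006663e-05
wLR [0.4949 0.2376 0.0738] 5.522811961338961e-05
wLL [0.4997 0.3215 0.0746] 0.0012073900145762693
dial [0.5268 0.1262 0.1201] 0.0004088968396593663
ptr_in [0.5236 0.1265 0.1201] 0.00025871245700842326
ptr_out [0.5099 0.1314 0.1185] 0.00035675382722241136
mark_o [0.525  0.1738 0.0764] 5.529912527605681e-07
mark_i [0.5252 0.1612 0.0738] 0.00032617184612724985
cUL [0.5927 0.1684 0.0747] 0.0003248685704946432
cUR [0.5862 0.0733 0.0719] 0.00038968934884936923
cLL [0.4686 0.178  0.0746] 0.0007534579348674263
cLR [0.4635 0.0859 0.0872] 0.0008341330875152294
win [0.5358 0.2778 0.0821] 0.07871502889231467 0.08469331898961464 [ 0.9787 -0.0428  0.2007] [ 0.0639  0.9974 -0.0327]
```

```bash
python3 - <<'E'
from h import *
d=np.array([.5265,.126]);z=.112-grip_depth;a=np.radians(70.3)
qs=[ik((*d,z),yaw(a-np.radians(t))) for t in(0,34,67)];print(np.array(qs))
move_pose((*d,.19),yaw(a)); grip(.05,40)
print("hit",move_straight((*d,z),v=.1,force_limit=15)); s=read_state();print(s["t"],s["tcp_pos"],s["contact_force"])
grip(0.0,40);s=read_state();print(s["grip_width"],s["contact_force"])
for t in (17,34,51,67.5):
    move_straight((*d,z),yaw(a-np.radians(t)),v=.1);s=read_state();print(s["t"],s["q"],s["contact_force"],s["wrist_torque"],s["tcp_pos"])
pause(.3);grip(.05);move_straight((*d,.2),v=.2)
move_pose((.46,.17,.26),yaw(-np.pi/2));shot("d1");print(read_state()["t"])
im=cv2.imread("pics/d1.png");v=wv("d1")
uv=v[0]@(v[2].T@(np.array([*d,.119])-v[1]));u,w=(uv[:2]/uv[2]).astype(int);print(u,w)
cv2.imwrite("pics/d1c.png",cv2.resize(im[max(w-55,0):w+55,u-70:u+70],None,fx=5,fy=5,interpolation=cv2.INTER_CUBIC))
E
```

```text
[[ 0.0898  0.6033 -0.6228  2.088   0.596   0.6305  0.2815]
 [ 0.0038  0.576  -0.493   2.0933  0.4865  0.5839 -0.2016]
 [-0.093   0.5546 -0.3516  2.0994  0.358   0.544  -0.6475]]
hit False
7.8917 [0.5268 0.1262 0.0938] [-0.5817  0.1275 -0.2563]
0.0001202809457813303 [0.6757 1.317  0.4378]
8.875 [-0.0061  0.5734 -0.4791  2.0939  0.4747  0.5796  0.1103] [ 0.4592  0.177  -0.4063] [ 0.0061  0.0167 -0.0286] [0.5265 0.1262 0.0933]
9.325 [-0.0626  0.5604 -0.396   2.0975  0.3997  0.5554 -0.109 ] [ 0.1413 -0.246  -0.7753] [ 0.0074 -0.01    0.0354] [0.5264 0.126  0.0933]
9.775 [-0.1208  0.5501 -0.312   2.1012  0.3205  0.5349 -0.3249] [ 0.1289 -0.2153  0.2612] [ 0.0033 -0.0078  0.0063] [0.5265 0.1261 0.0933]
10.2167 [-0.178   0.5426 -0.2301  2.1048  0.2402  0.5185 -0.5311] [-0.5253 -0.9183  0.3155] [-0.0052  0.0325  0.0718] [0.5265 0.126  0.0933]
13.1583
324 123
```

View pics/d1c.png

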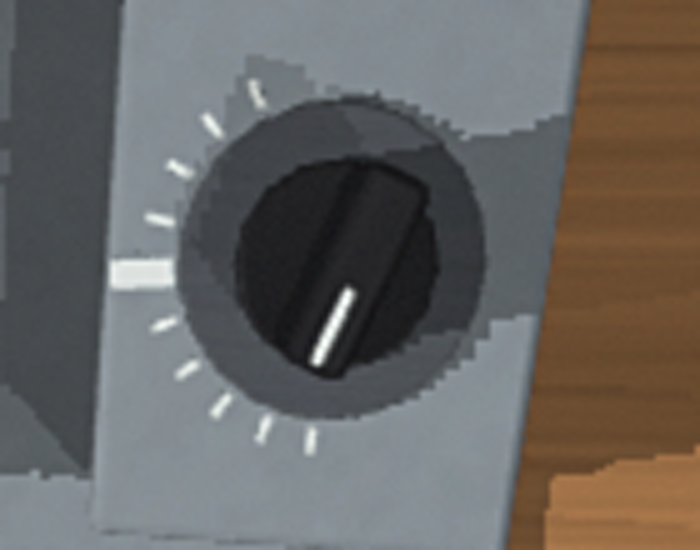

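```bash
python3 - <<'E'
from h import *
v=wv("d1");o=np.array([324-70,123-55])
def p(x,y,z): return onplane(v,np.array([x,y])/5+o-.4,z)
a,b=p(350,290,.119),p(317,362,.119);print(a,b,np.degrees(np.arctan2(*(b-a)[1::-1])))
m=p(110,275,.0755);m2=p(174,273,.0755);print("mark",m,m2)
c=np.mean([p(x,y,.119) for x,y in[(362,160),(428,197),(345,378),(280,338)]],0);print(c)
for x,y in [(365,165),(428,197),(345,378),(285,340)]: print(p(x,y,.119))
for t in[(255,95),(211,125),(180,169),(159,220),(165,325),(187,370),(220,406),(263,430),(311,440)]: print(p(*t,.0755)[:2])
s=read_state();print(s["grip_width"]);grip(.03);print(read_state()["grip_width"]);grip(0,40);print(read_state()["grip_width"],read_state()["t"])
shot("f0")
E
```

```text
[0.5242 0.1272 0.119 ] [0.5104 0.1331 0.119 ] 156.82063690383168
mark [0.5249 0.1748 0.0755] [0.5253 0.1606 0.0755]
[0.528  0.1267 0.119 ]
[0.5473 0.1254 0.119 ]
[0.5415 0.113  0.119 ]
[0.5073 0.1274 0.119 ]
[0.5147 0.1396 0.119 ]
[0.5621 0.1435]
[0.5561 0.1529]
[0.5471 0.1595]
[0.5365 0.164 ]
[0.514  0.1625]
[0.5041 0.1574]
[0.4961 0.1498]
[0.4906 0.1398]
[0.4884 0.1287]
0.04960568113919966
0.029782432102332657
0.00014308893131113822 13.8917
```

View pics/f0.png

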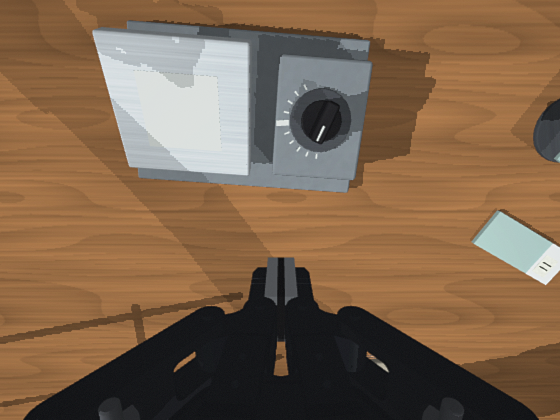

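The picture shows the shut fingertips at row 258 (col 281), but a tip at the TCP should appear near row 231. The fingers seem about 35 mm shorter than stated, which would explain why they closed above the bar. I'll touch the bar top to measure it.

```bash
python3 - <<'E'
from h import *
d=np.array([.527,.1264]);a=np.radians(68)
move_pose((*d,.13),yaw(a)); grip(0,40)
hit=move_straight((*d,.055),v=.06,force_limit=6);s=read_state();print(hit,s["t"],s["tcp_pos"],s["contact_force"])
E
```

```text
True 17.0167 [0.5269 0.1264 0.0886] [-0.7747 -1.103  12.8718]
```

```bash
python3 - <<'E'
from h import *
d=np.array([.527,.1264]);z=.0645;a=np.radians(68.5)
move_straight((*d,.105),v=.15);grip(.05,40)
print("hit",move_straight((*d,z),v=.1,force_limit=15)); s=read_state();print(s["t"],s["tcp_pos"],s["contact_force"])
grip(0.0,40);s=read_state();print(s["grip_width"],s["contact_force"])
if s["grip_width"]>.009:
  for t in (22,44,66):
    move_straight((*d,z),yaw(a-np.radians(t)),v=.1);s=read_state();print(s["t"],s["grip_width"],s["contact_force"],s["wrist_torque"],s["tcp_pos"])
  pause(.3);grip(.05);move_straight((*d,.12),v=.2)
  move_pose((.46,.12,.22),yaw(-np.pi/2));shot("d2");print(read_state()["t"])
  im=cv2.imread("pics/d2.png");v=wv("d2")
  uv=v[0]@(v[2].T@(np.array([*d,.119])-v[1]));u,w=(uv[:2]/uv[2]).astype(int);print(u,w)
  cv2.imwrite("pics/d2c.png",cv2.resize(im[max(w-55,0):w+55,u-70:u+70],None,fx=5,fy=5,interpolation=cv2.INTER_CUBIC))
E
```

```text
hit False
18.3667 [0.5269 0.1266 0.0644] [-0.4096 -0.5188  0.4877]
0.012982173335459757 [-0.3274 -0.7212  6.5688]
19.3 0.013170557265468725 [ 0.2917 -0.68    7.334 ] [-0.2772  0.0991 -0.0297] [0.5274 0.1264 0.0651]
19.8333 0.012979937174651507 [-0.1606 -1.5557  7.6338] [-0.2606  0.1544 -0.0474] [0.5273 0.1263 0.0651]
20.3667 0.013302588042332619 [-0.4169 -1.6129  8.2408] [-0.2787  0.0998 -0.0306] [0.5273 0.1263 0.0651]
22.8
272 125
```

View pics/d2c.png

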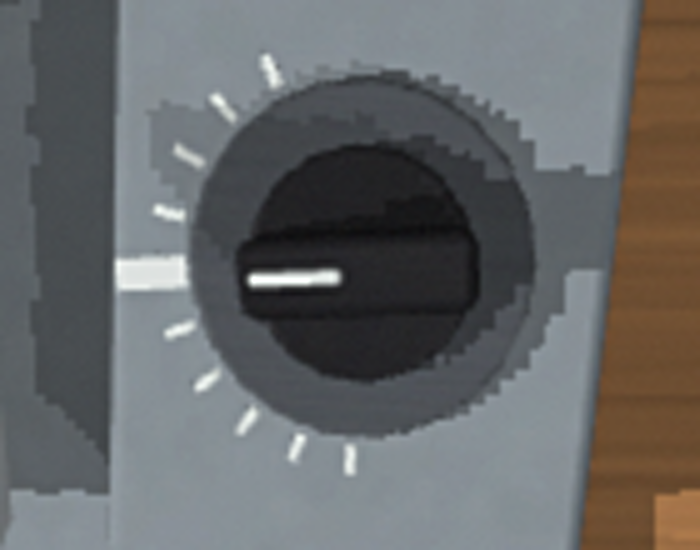

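Pointer at (250–340, 279) lines up with the long mark (115–185, 272), so the dial is set. Next is the plate.

```bash
cat > fin.py <<'E'
from h import *
def H(R,t): M=np.eye(4);M[:3,:3]=R;M[:3,3]=t;return M
RZ=lambda a:Ro.from_euler("z",a).as_matrix()
Tp=H(RZ(-.5424),[.5171,-.2163,.050])       # plate on stand
Tw=H(RZ(-.055)@Ro.from_euler("y",-.35).as_matrix(),[.5358,.2778,.080])
D=.052
def goal(h): return Tw@H(np.eye(3),[.020,0,h-.0025])   # plate pose: clear middle h above window
psi=-.5424-np.pi/2
g=(Tp@[.034,0,.0025,1])[:3]; tg=g-[0,0,D]
E
python3 - <<'E'
from fin import *
Rg=Ro.from_rotvec(yaw(psi)).as_matrix();Tg=H(Rg,tg);TP=np.linalg.inv(Tp)@Tg
def tcp(h): M=goal(h)@TP;return M[:3,3],Ro.from_matrix(M[:3,:3]).as_rotvec()
print(tg,ik(tg,yaw(psi)),[ (tcp(h)[0],ik(*tcp(h))) for h in(.14,.055)])
move_pose(tg+[0,0,.14],yaw(psi)); grip(.07,60)
# look from here at plate once more (between the fingers)
print("hit",move_straight(tg,v=.12,force_limit=10));s=read_state();print(s["t"],s["tcp_pos"],s["contact_force"])
grip(0,60);s=read_state();print(s["grip_width"],s["contact_force"]);np.savez("grasp.npz",**{k:s[k] for k in("tcp_pos","ee_rot")})
if s["grip_width"]>.03:
    move_straight(s["tcp_pos"]+[0,0,.03],v=.06);pause(.3);s=read_state();shot("g1");print(s["t"],s["grip_width"],s["contact_force"])
E
```

```text
[ 0.5462 -0.2339  0.0005] [ 0.0836  0.7567  0.3452  2.0551 -0.5956  0.4269 -1.2211] [(array([0.5563, 0.2767, 0.1812]), array([-1.0709,  0.4574,  0.5401,  2.1341, -0.0494,  0.3282, -2.1911])), (array([0.5854, 0.2751, 0.1013]), array([-0.957 ,  0.6019,  0.4516,  2.1421, -0.2151,  0.1691, -2.0307]))]
hit False
25.8417 [ 0.5466 -0.2341  0.0011] [-1.1065 -0.3495 -0.494 ]
0.042430097284829944 [-0.7138  1.1423  4.9964]
27.1667 0.04221036227513854 [-0.2219 -0.2178 -1.1244]
```

View pics/g1.png

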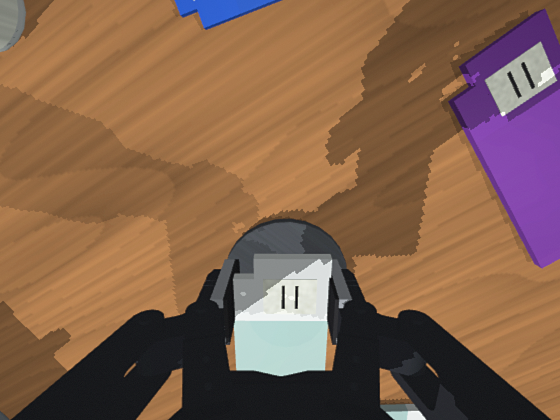

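The plate is lifted and held squarely by its frosted end, with the label at (290,297) and the notch at upper left. Carrying it over the window now.

```bash
python3 - <<'E'
from fin import *
s=np.load("grasp.npz");TP=np.linalg.inv(Tp)@H(Ro.from_rotvec(s["ee_rot"]).as_matrix(),s["tcp_pos"])
def tcp(h): M=goal(h)@TP;return M[:3,3],Ro.from_matrix(M[:3,:3]).as_rotvec()
move_straight(read_state()["tcp_pos"]+[0,0,.15],v=.15)
move_pose(*tcp(.14));q=read_state();print(q["t"],q["q"],q["grip_width"])
print(move_straight(*tcp(.055),v=.06,force_limit=12));pause(.3)
q=read_state();print(q["t"],q["q"],q["grip_width"],q["contact_force"],q["tcp_pos"]-tcp(.055)[0])
a=[snapshot("scene"),snapshot("top")]
for n,i in zip(("scene","top"),a):cv2.imwrite(f"pics/{n}9.png",i[:,:,::-1])
shot("e1")
cv2.imwrite("pics/end.png",np.hstack([cv2.resize(i,(400,400),interpolation=cv2.INTER_CUBIC)[:,:,::-1] for i in(a[0][200:340,310:500][:, :140+50],a[1][140:280,80:220])]))
E
```

```text
30.225 [-1.1457  0.4812  0.6581  2.1378 -0.2449  0.3327 -1.9937] 0.042741830492779596
False
32.0917 [-0.9753  0.606   0.4793  2.143  -0.312   0.1723 -1.9348] 0.04211614552956966 [ 0.2848  0.3959 -0.6359] [-0.      0.0001  0.0001]
```

View pics/end.png

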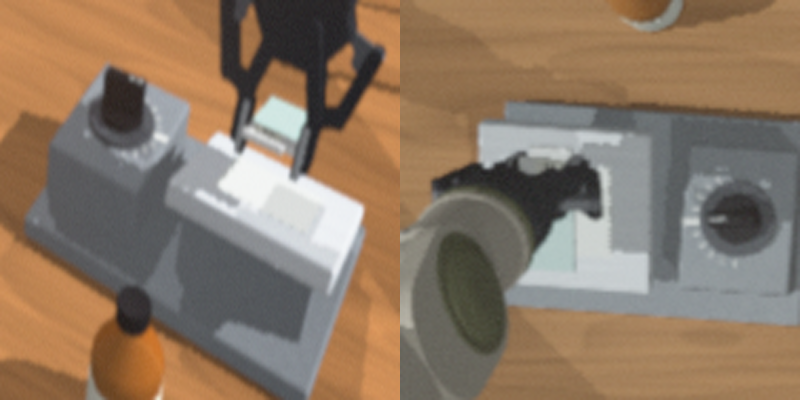

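View pics/e1.png

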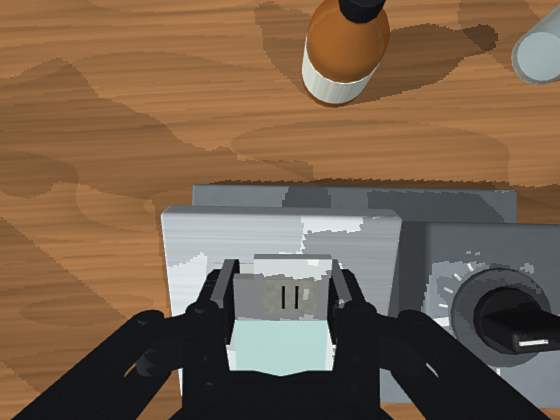

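```bash
python3 - <<'E'
from fin import *
G=goal(.055)
def pr(v,X): u=v[0]@(v[2].T@(X-v[1]));return u[:2]/u[2]
P=lambda *x:(G@[*x,1])[:3]
w=wv("e1");print("frost line wrist exp",pr(w,P(.023,.022,.005)),pr(w,P(.023,-.022,.005)),"end",pr(w,P(.055,-.022,.005)),"obs (233,320),(328,320),(332,255)")
t=view("top");print("top: clear R corner exp",pr(t,P(-.055,-.022,.005)),"obs",(141.3,235.2))
s=view("scene");print("scene: frost end corners exp",pr(s,P(.055,.012,.0025)),pr(s,P(.055,-.022,.0025)))
# two-view height of frost line midpoint / corner: clear right corner seen only in top; end corner wrist+scene
# scene crop 190x140 -> 400x400 : right end (290,152), left end (247,132)
for c in((247,132),(290,152)): print("obs",(310+c[0]*190/400,200+c[1]*.35))
E
```

```text
frost line wrist exp [232.6772 319.8856] [327.8457 319.9327] end [331.5291 257.7193] obs (233,320),(328,320),(332,255)
top: clear R corner exp [140.1183 234.7801] obs (141.3, 235.2)
scene: frost end corners exp [442.8867 253.3198] [424.2697 246.6473]
obs (427.325, 246.2)
obs (447.75, 253.2)
```

```bash
python3 -c "
from h import *
s=read_state();print(s['t'],s['grip_width'],abs(s['joint_vel']).max());hand_in()"
```

```text
32.2417 0.0425627663924473 0.0016492481726955335
the job is handed in; nothing more can be done
```

I turned the dial to the long index mark. Then I lifted the plate by its frosted end and handed the job in at 32.2 s, holding it about 55 mm above the window. It is parallel to the window with the frosted end up the slope. No verdict was reported.

- **Dial:** The first pinch closed on nothing. A touch on the top of the dial bar showed the fingertips about 30 mm behind the stated TCP, so I corrected the grasp depth for both the dial and the plate. The second pinch held at 13 mm and turned the dial. A close wrist picture showed the pointer in line with the mark; I judged this by eye and did not compute the final angle.
- **Plate:** It held steady at about 42 mm opening, and wrist pictures before and after the carry show it unmoved in the grip. Its expected position matched the wrist view within about 3 px and the top view within about 1 px. The scene view was 3–5 px off, which is a few millimetres or more and within the tolerance.
- **Bystanders:** Nothing hit the arm on the way. I did not re-measure the bottle, beaker or jar at the end.
- **Heights:** The two-view measurements agreed with the text: plate top 54 mm against 55, dial top 120 against 119, and window 82 against 79.

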